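Spring clip home in the corner of a glued lap joint

ROBOT

A 6-joint arm with a two-finger parallel gripper is mounted at the origin on a cart in front of the work surface, level with it; the furniture and walls round the work are solid. World frame = base frame: x ahead of the robot, y to its left, z up, the work surface at z = 0. Lengths are in m, angles in rad, forces in N, time in s.
With the tool pointing down it reaches from about 0.35 to 0.975 m from the base axis. Payload 4.9 kg.
Tool frame: the origin (TCP) lies midway between the tips of the shut fingers; the grasp point (between the pads) lies 19 mm behind it; z points along the fingers, y is the line along which they close (so a half turn about z gives the same grasp; the last joint's range is limited). The gripper opens to 85 mm and grips with 20 to 120 N. Pads are 22 mm wide; open, the fingers measure 114 mm over their backs; the gripper's body (76 mm by 85 mm) begins 54 mm behind the grasp point. The pads swing forward as they close: fully open they stand 13 mm farther back than shut.
Start: joints at [-1.431, 0.053, 1.613, -0, 1.476, -0.119], TCP at [0.16, -0.604, 0.231] pointing down, gripper open.
Joint ranges: [-3.01, 3.01], [-1.01, 2.22], [0.06, 2.58], [-1.02, 4.17], [0.09, 2.62], [-3.14, 3.14]. Speed limits (rad/s): [2.57, 2.57, 3.14, 3.14, 3.14, 3.14].

INTERFACE

Orientations are given as a unit quaternion [x, y, z, w].
In Python, from workcell import arm gives the robot as it stands.
- The arm moves only by the shell command python3 -m crank 'ROWS' [OPENING] [FORCE]. ROWS is text: rows parted by semicolons, each of 6 numbers parted by spaces: the shift along the tool's x, y, z in mm, then the turn, a rotation vector about the tool's x, y, z in degrees. In form: x y z wx wy wz; .... A call has exactly 8 rows; each row is the pose to reach, as a shift and turn from the pose commanded when the call began, along the tool's axes at that moment; what a row does not reach only later rows make up. A row lasts 1/12 s, in which the tool goes at most 41.7 mm and 7.16 degrees, less where a joint would pass 70% of its speed; a pose out of reach is approached as far as the arm can. A call with a gripper value outside its range is refused whole. OPENING is the finger opening in mm, from 0 to 85.4, set as the call begins (- or left out, the last holds). The fingers move at their own pace and stop on an object; FORCE is the grip in N (left out, the last holds). Time passes only in rows, so rows that repeat a pose let the fingers close, or fill a call up. It gives the time, the measured TCP pose, the force, the opening and the grip force at its end, in the units of the state.
- arm.read_state(): the state, without advancing time (a new reading comes with each control period).
- arm.grab_frame(name): name is "scene" or "top"; returns the picture (480x640x3 uint8, blue, green, red); there is no depth.
- arm.camera_model(name): a dict with "intrinsics" (3x3 intrinsics, pixels), "R" (3x3) and "t" (3): a world point X has camera coordinates R X + t. Camera axes: x right, y down, z forward; pixel columns grow to the right and rows downward; lengths in m; the calibration is good to about 2 mm. A picture is of the moment at which its call begins. camera_model takes no time and is no camera call.
- arm.sign_off(): hands the job in; it is judged then, once.
The state is a dict: "time_s": time; "qpos": joint angles; "dq": joint speeds; "joint_torque": joint torques, N m; "position": TCP position; "tool_rot": TCP orientation; "ft_force": force on the tool from outside, world axes, zero at the start; "ft_torque": the same for the moment, N m; "finger_gap": finger opening in m; "gripper_force": force on a finger pad.
Only numpy, scipy, OpenCV 4.12 (cv2) and the standard library are available. Lean on these libraries where they do the work, as an engineer would, in place of code of your own. Each camera call takes 0.05 s, during which the arm holds its last target. There are 200 camera calls.

TASK

Squeeze the handles of the self-closing spring clip to open it, take it off its storage rail and set it, still open, astride the pair of freshly glued laths, on the long free stretch to one side of the upright. Keep it squeezed open and pressed lightly down, its depth stop bearing on the laths' top edge, and slide it along until its cross bar bears lightly but firmly on the upright. Then let go so that it grips the laths there: upright, square across them, fully down and tight against the upright with no gap, without ever pressing hard on the glued work or disturbing the things lying about.

Things in the scene. Friction and masses are not known exactly. Their poses are not given: they have to be found in the camera images.
- clip_centre (a point): Centre of the loose spring clip: 0.13 kg, steel with grey handles, 104 mm tall, 38 mm along y. It stands jaws down, handles up, closed on the batten of the storage rail. z up along the clip, x the way its jaws open (a jaw and a handle at +x and at -x), y along the batten. Works like a clothes-peg: squeezing the handles opens the jaws, letting go makes them close by themselves.
- clip_grip (a point): Middle between the handles at the height to squeeze them, along x; 32 mm above clip_centre, same axes. Handles: plates 22 mm wide (y), from 37 mm below to 19 mm above this point, leaning outward. Here 43 mm over their outsides (50 at the top) while the clip grips 16 mm. Squeezed to 30 mm they are parallel and the jaws 28 mm apart; travel ends at 28 mm. That takes 23 N on each handle.
- clip_bar (a point): Centre of the clip's steel cross bar, 38 mm long (y), 10 by 10 mm, 24 mm above clip_centre, same axes. It sticks out 19 mm to each side in y; its ends are the parts that meet the upright.
- clip_stop (a point): Centre of the underside of the clip's depth stop, a steel block 12 (x) by 36 (y) mm between the jaws; 26 mm below clip_centre, same axes. Jaw tips 26 mm below this point; jaw pads (20 mm in y) grip 12 to 26 mm below it. With the clip fully down this point lies on the top edge of what it straddles. Fingers that draw back as they open drag the clip up: follow them down.
- clip: The same clip; this origin is midway between the jaw tips, 52 mm below clip_centre, same axes.
- clip_jaw_a (a joint): Angle of one jaw lever (the other mirrors it), rad: 0 when the jaws grip 16 mm, as on the batten and on the laths; grows to 0.17 with the handles squeezed to 30 mm, 0.20 at the end of travel; negative when the jaws close on less than 16 mm.
- rail_stand: Storage rail, fixed: plywood foot 80 (x) by 160 (y) mm with an upright batten of light wood along y, 16 mm thick in x, 150 mm long, top at z = 70 mm. Origin on the table under its middle. The clip sits fully down on the batten, within 35 mm of its middle; it comes off straight up (over 30 mm).
- glue_up: The glued work, fixed and rigid: two dark walnut laths face to face on edge, together 16 mm thick (x), 210 mm long (y), top edge at z = 75 mm, on a plywood foot 80 by 220 mm, with a low support at each end (top at z = 40 mm, below the jaws). Origin on the table under the middle. An upright crosses the laths. Depth stop on laths: 2 to 10 N is right, over 25 N spoils the fresh glue.
- lath_top (a point): Middle of the laths' top edge, 75 mm above the origin of glue_up, same axes. The wooden upright (16 mm in x, 22 in y, top at z = 136 mm) is NOT measured: its -y face lies somewhere from y = +9 to +49 mm from here. The clip goes on the -y side of it (y = -95 mm up to that face) and is slid to +y until its cross bar meets it: find it by touch, 2 to 10 N is right, over 20 N spoils the glue.
- stain_tin: Bystander: round tin 75 mm across, 56 mm tall; origin under its middle.
- offcut_round: Bystander: round walnut offcut lying down, 105 mm long (y), 35 mm thick; origin under its middle.
- pine_block_b: Bystander: upright pine block 40x45x75 mm; origin under its middle.

How it is judged:
By the outcome, as a careful person would: the job done as asked, in the order asked, and still so for the second after the job is handed in, with the robot touching nothing.
It also fails if it takes over 64 s, if anything falls off the work surface, if the arm or the gripper's body presses on something with over 40 N, if the wrist force passes 120 N, or if a joint passes its speed limit or range.

## Working session

There is one attempt and no reset: what is moved stays moved. The work goes in short steps, Python scripts to look and compute and a shell command to move; the robot and the scene stay as the last step left them, time stands still between calls to the robot, and variables do not carry over. Pictures are saved under pics/ and viewed, at most 10 in all, crops included, and the job is handed in when it is done.

```bash
mkdir -p pics; ls; python3 - <<'E'
from workcell import arm
import cv2
for n in("scene","top"):
    cv2.imwrite(f"pics/{n}0.png",arm.grab_frame(n)); m=arm.camera_model(n); print(n,m)
print(arm.read_state())
E
```

```text
pics
scene {'intrinsics': array([[538.68340037,   0.        , 324.61677973],
       [  0.        , 538.68340037, 238.58961607],
       [  0.        ,   0.        ,   1.        ]]), 'R': array([[-0.86543458, -0.50084661,  0.01325398],
       [-0.32433708,  0.53988096, -0.77674578],
       [ 0.38187492, -0.67652141, -0.62967478]]), 't': array([0.46722835, 0.23426839, 0.82564707])}
top {'intrinsics': array([[486.73756883,   0.        , 305.97098323],
       [  0.        , 486.73756883, 234.33483282],
       [  0.        ,   0.        ,   1.        ]]), 'R': array([[ 0.0199861 , -0.99971772,  0.01284686],
       [-0.99746242, -0.02081593, -0.06808398],
       [ 0.06833218, -0.01145353, -0.99759688]]), 't': array([-0.00539608,  0.53349613,  1.02293868])}
{'time_s': 0.1, 'qpos': array([-1.43099885e+00,  5.33123439e-02,  1.61415866e+00, -7.37420167e-06,
        1.47603016e+00, -1.18995178e-01]), 'dq': array([ 0.00150974, -0.00159873, -0.00360265, -0.00059064, -0.0014103 ,
       -0.00018736]), 'joint_torque': array([-3.52496545e-04, -3.94904995e+01, -3.71365070e+01, -1.36366102e-04,
        3.96597301e-03,  7.18234389e-06]), 'position': array([ 0.1598669 , -0.60361545,  0.23017147]), 'tool_rot': array([ 9.91639473e-01,  1.29035830e-01, -1.35951928e-05, -9.54165228e-04]), 'ft_force': array([-0.00748665,  0.26855633,  0.35576258]), 'ft_torque': array([-0.01706693,  0.02771153, -0.02908818]), 'gripper_force': 0.0, 'finger_gap': 0.08565455999394034}
```

View pics/scene0.png

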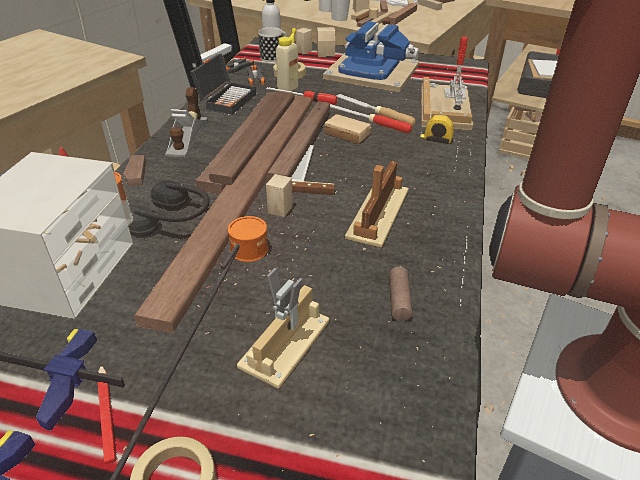

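View pics/top0.png

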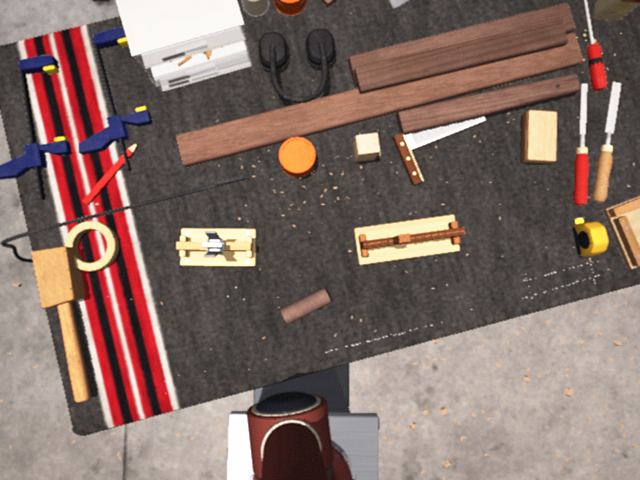

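The scene view shows the clip on the rail at about (287,295) and the laths at (380,205). The tin is at (248,238), the block at (280,195) and the round offcut at (400,292). In the top view the rail is at (217,246) and the laths at (410,239), with the upright at (404,238).

```bash
python3 - <<'E'
import cv2,numpy as np
t=cv2.imread("pics/top0.png");s=cv2.imread("pics/scene0.png")
r=lambda im,x,y,w,h,k:cv2.resize(im[y:y+h,x:x+w],None,fx=k,fy=k,interpolation=cv2.INTER_CUBIC)
a=np.vstack([r(t,170,220,100,50,8)[:, :800],np.zeros((0,800,3),np.uint8),r(t,350,205,120,65,6.6)[:429-260+260,:][:200+0] if 0 else cv2.resize(r(t,350,205,120,30,1),(1,1)).repeat(800,1)[:1]])
A=r(t,170,220,100,50,8); B=r(t,350,210,114,60,7)
cv2.imwrite("pics/c1.png",A[:400])
cv2.imwrite("pics/c2.png",B)
C=np.hstack([r(s,232,260,100,130,4),r(s,340,155,100,130,4)]);cv2.imwrite("pics/c3.png",C)
E
```

```text
(no output)
```

View pics/c1.png

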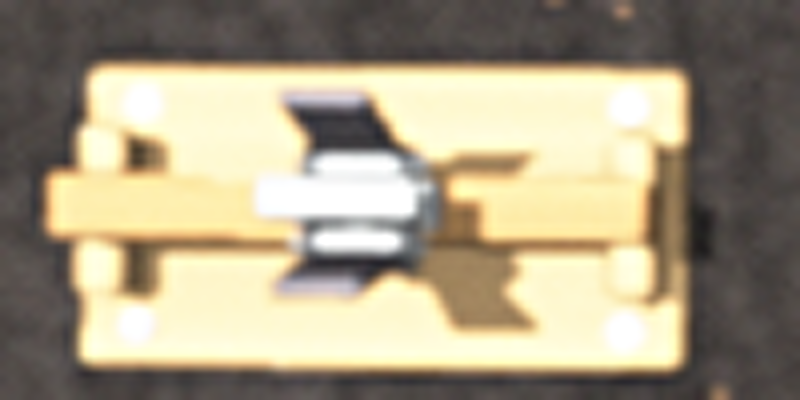

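View pics/c2.png

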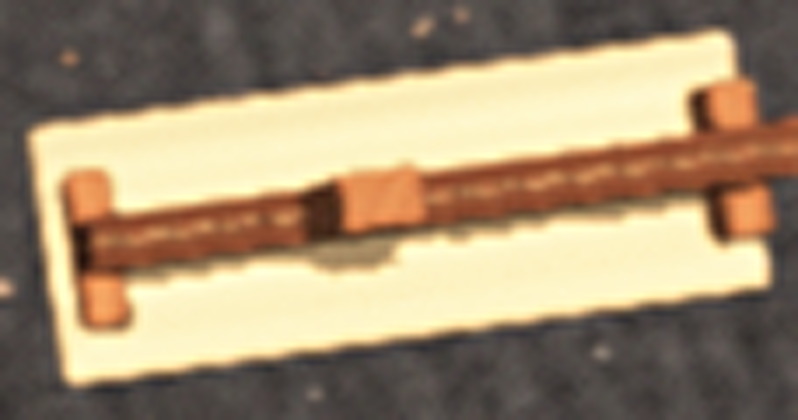

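View pics/c3.png

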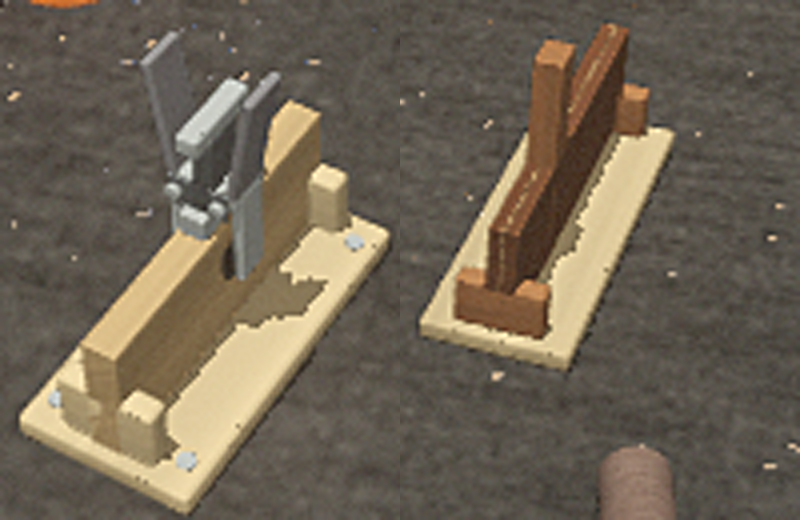

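Crop notes (crop pixels):
- **Rail, top view:** the batten ends are at x=48 and x=648. The clip bar spans (255–415, 175–217).
- **Laths, top view:** the left end is near (92,243), and the upright's top is (338–425, 168–232).
- **Scene view:** the ends of the batten and the laths are both clear.

I'll fit the poses from these points.

```bash
cat > geo.py <<'E'
import numpy as np
from scipy.optimize import least_squares
from workcell import arm
M={n:arm.camera_model(n) for n in("top","scene")}
def proj(n,X):
    m=M[n];p=(m["R"]@np.asarray(X).T).T+m["t"];p=p@m["intrinsics"].T;return p[:,:2]/p[:,2:]
def px(p,off,k): return (np.array(p,float)+.5)/k-.5+off
def ray(n,uv,z):
    m=M[n];d=m["R"].T@np.linalg.inv(m["intrinsics"])@[*uv,1];c=-m["R"].T@m["t"];return c+d*(z-c[2])/d[2]
def w(p,P):
    c,s=np.cos(p[2]),np.sin(p[2]);P=np.array(P,float)
    return np.c_[p[0]+c*P[:,0]-s*P[:,1],p[1]+s*P[:,0]+c*P[:,1],P[:,2]]
def fit(obs,p0):  # obs: list (cam,local pts,pix)
    f=lambda p:np.concatenate([(proj(n,w(p,P))-q).ravel() for n,P,q in obs])
    r=least_squares(f,p0);return r.x,np.round(r.fun,1)
E
python3 - <<'E'
from geo import *
T=lambda p:px(p,(170,220),8); U=lambda p:px(p,(350,210),7)
S1=lambda p:px(p,(232,260),4); S2=lambda p:px(np.array(p)-[400,0],(340,155),4)
box=lambda a,b,z,y0=0:[[a,y0+b,z],[-a,y0+b,z],[a,y0-b,z],[-a,y0-b,z]] # far-left,near-left,far-right,near-right (top view)
# rail: top-cam: left=+y, up=+x
o1=("top",box(.008,.075,.07),T([(48,172),(48,236),(648,178),(648,240)]))
# scene: near end=+y ; left of img=+x
o2=("scene",box(.008,.075,.07),S1([(85,348),(120,358),(290,100),(320,113)]))
for o in([o1],[o2],[o1,o2]): print("rail",*fit(o,[.5,.2,0]))
# clip bar top z .125
b1=("top",box(.005,.019,.125),T([(255,175),(255,217),(415,178),(415,219)]))
b2=("scene",box(.005,.019,.125),S1([(178,133),(208,143),(230,80),(246,87)]))
for o in([b1],[b2],[b1,b2]): print("clipbar",*fit(o,[.5,.2,0]))
l1=("top",[[0,.105,.075]],U([(92,243)]))
f1=("top",box(.04,.11,.008),U([(32,130),(70,385),(733,32),(770,285)]))
l2=("scene",box(.008,.105,.075),S2([(490,228),(520,238),(605,25),(630,38)]))
for o in([f1],[l2],[l1,f1,l2]): print("glue",*fit(o,[.5,-.2,-.1]))
u1=("top",box(.008,.011,.136),U([(338,180),(347,232),(415,168),(425,222)]))
u2=("scene",box(.008,.011,.136),S2([(535,62),(558,70),(545,40),(575,45)]))
for o in([u1],[u2],[u1,u2]): print("upright",*fit(o,[.5,-.2,-.1]))
E
```

```text
rail [0.50362914 0.19362895 0.01256998] [ 0.5  0.1  0.3 -0.  -0.3 -0.1 -0.4  0.1]
rail [0.50351656 0.1914756  0.027418  ] [-0.2 -0.6  0.1  1.  -0.3 -0.3  0.5 -0.2]
rail [0.503381   0.19245666 0.02135314] [ 1.   0.5  0.9  0.4  0.2 -0.3  0.2 -0.1 -0.8 -0.3 -0.5  1.4 -0.3  0.2
  0.5  0.3]
clipbar [0.50347635 0.18704089 0.00680769] [ 0.1  0.  -0.   0.   0.  -0.1 -0.1  0. ]
clipbar [0.50332175 0.18426072 0.0831848 ] [ 0.4  1.2 -1.2  0.8 -0.5 -1.2  1.3 -1. ]
clipbar [0.50313886 0.18563701 0.04941357] [ 0.7  0.6  0.8  0.6  0.6 -0.3  0.7 -0.2 -0.3  1.6 -2.   1.4 -0.5 -0.6
  1.2 -0.2]
glue [ 0.5281555  -0.21346831  0.15979225] [-0.  -0.2 -0.1  0.1 -0.2 -0.1  0.4  0.2]
glue [ 0.5283273  -0.21259508  0.15840778] [-0.4  1.  -0.   0.3 -0.1  0.1  0.6 -1.8]
glue [ 0.5283284  -0.21310644  0.15883528] [ 0.2  0.1 -0.2 -0.3 -0.3 -0.1 -0.4 -0.1  0.2  0.1 -0.2  0.8  0.1  0.2
 -0.1 -0.   0.6 -1.9]
upright [ 0.52193392 -0.17963115  0.16871171] [-0.2 -0.4 -0.1  0.5  0.2 -0.4  0.1  0.2]
upright [ 0.52476748 -0.18026409  0.12959477] [-1.1 -0.1  0.9 -0.4 -0.   0.   0.1  0.5]
upright [ 0.52311931 -0.17951162  0.15231894] [-0.2 -1.1 -0.3 -0.2  0.2 -0.9  0.  -0.3 -0.4  0.4  1.7  0.   0.4  0.4
  0.6  0.8]
```

```bash
cat > go.py <<'E'
import sys,numpy as np
from scipy.spatial.transform import Rotation as Ro
from workcell import arm
# usage: go.py x y z yaw_deg (mm): shift/turn from measured pose in tool axes, tool down, tool x at yaw
s=arm.read_state();R=Ro.from_quat(s["tool_rot"]);p=s["position"]*1e3
x,y,z,a=map(float,sys.argv[1:5])
G=Ro.from_euler("z",a,degrees=True)*Ro.from_quat([1,0,0,0])
print("shift",np.round(R.inv().apply(np.array([x,y,z])-p),1),"turn",np.round((R.inv()*G).as_rotvec(degrees=True),2))
print("t",s["time_s"],"pos",np.round(p,1),"F",np.round(s["ft_force"],1),"T",np.round(s["ft_torque"],2),"gap",round(s["finger_gap"]*1e3,1),"grip",round(s["gripper_force"],1))
E
python3 go.py 450 -250 250 91; python3 go.py 503.4 186 230 91
```

```text
shift [ 371.  -267.6  -19.2] turn [ -0.08  -0.08 -76.17]
t 0.1 pos [ 159.9 -603.6  230.2] F [-0.   0.3  0.4] T [-0.02  0.03 -0.03] gap 85.7 grip 0.0
shift [ 534.2 -675.4    1.6] turn [ -0.08  -0.08 -76.17]
t 0.1 pos [ 159.9 -603.6  230.2] F [-0.   0.3  0.4] T [-0.02  0.03 -0.03] gap 85.7 grip 0.0
```

```bash
python3 -m crank '35 -25 -5 0 0 -6; 70 -50 -10 0 0 -12; 105 -75 -15 0 0 -18; 140 -100 -20 0 0 -25; 175 -125 -20 0 0 -32; 210 -150 -20 0 0 -39; 245 -175 -20 0 0 -46; 280 -200 -20 0 0 -53' 85 50; python3 go.py 503.4 186 230 91
```

```text
time_s: 0.77
position: [0.3726, -0.3464, 0.251]
tool_rot: [0.828, 0.56, 0.0, -0.0]
ft_force: [0.1, 0.1, -0.5]
finger_gap: 0.0849
gripper_force: 0.0
shift [542.8 -76.7  21.1] turn [-1.000e-02 -1.000e-02 -2.285e+01]
t 0.7667 pos [ 372.6 -346.4  251. ] F [ 0.1  0.1 -0.5] T [-0.03 -0.06  0.03] gap 84.9 grip 0.0
```

```bash
python3 -m crank '40 -6 0 0 0 -3; 80 -12 0 0 0 -6; 120 -18 0 0 0 -9; 160 -24 0 0 0 -12; 200 -30 0 0 0 -15; 240 -36 0 0 0 -18; 280 -42 0 0 0 -21; 320 -48 0 0 0 -23'; python3 go.py 503.4 186 230 91
```

```text
time_s: 1.43
position: [0.4479, -0.0318, 0.251]
tool_rot: [0.701, 0.713, 0.0, 0.0]
ft_force: [1.2, -0.1, 0.6]
finger_gap: 0.085
gripper_force: 0.0
shift [216.9  59.1  21. ] turn [ 0.   -0.   -0.05]
t 1.4333 pos [447.9 -31.8 251. ] F [ 1.2 -0.1  0.6] T [ 0.03 -0.05 -0.02] gap 85.0 grip 0.0
```

```bash
python3 go.py 503.4 186 180 91
```

```text
shift [216.9  59.1  71. ] turn [ 0.   -0.   -0.05]
t 1.4333 pos [447.9 -31.8 251. ] F [ 1.2 -0.1  0.6] T [ 0.03 -0.05 -0.02] gap 85.0 grip 0.0
```

```bash
python3 -m crank '35 10 0 0 0 0; 75 20 0 0 0 0; 115 31 0 0 0 0; 155 42 5 0 0 0; 190 52 12 0 0 0; 210 57 20 0 0 0; 217 59 31 0 0 0; 217 59 40 0 0 0'; python3 -m crank '0 0 0 0 0 0;0 0 0 0 0 0;0 0 0 0 0 0;0 0 0 0 0 0;0 0 0 0 0 0;0 0 0 0 0 0;0 0 0 0 0 0;0 0 0 0 0 0'; python3 go.py 503.4 186 106 91
```

```text
time_s: 2.1
position: [0.5036, 0.1851, 0.2097]
tool_rot: [0.701, 0.713, -0.001, -0.0]
ft_force: [-0.0, -0.3, -0.1]
finger_gap: 0.0848
gripper_force: 0.0
time_s: 2.77
position: [0.5042, 0.1838, 0.2116]
tool_rot: [0.702, 0.712, 0.0, 0.0]
ft_force: [0.3, -0.0, -0.1]
finger_gap: 0.0852
gripper_force: 0.0
shift [  2.2  -0.8 105.6] turn [ 0.03 -0.01 -0.19]
t 2.7667 pos [504.2 183.8 211.6] F [ 0.3 -0.  -0.1] T [-0.06  0.03  0.03] gap 85.2 grip 0.0
```

```bash
python3 -m crank '1 0 15 0 0 0; 2 0 30 0 0 0; 2 0 45 0 0 0; 2 0 60 0 0 0; 2 0 75 0 0 0; 2 0 88 0 0 0; 2 0 98 0 0 0; 2 0 104 0 0 0'; python3 -m crank '0 0 0 0 0 0;0 0 0 0 0 0;0 0 0 0 0 0;0 0 0 0 0 0;0 0 0 0 0 0;0 0 0 0 0 0;0 0 0 0 0 0;0 0 0 0 0 0' 56; python3 - <<'E'
from geo import *
import cv2
g=arm.grab_frame("scene");t=arm.grab_frame("top")
s=arm.read_state();print(s["position"],s["finger_gap"],s["ft_force"])
cv2.imwrite("pics/d1.png",np.hstack([cv2.resize(g[230:360,232:332],None,fx=4,fy=4,interpolation=2),cv2.resize(t[180:310,170:270],None,fx=4,fy=4,interpolation=2)]))
E
```

```text
time_s: 3.43
position: [0.5033, 0.1858, 0.1058]
tool_rot: [0.702, 0.712, -0.001, -0.0]
ft_force: [-0.1, 0.1, 0.2]
finger_gap: 0.0847
gripper_force: 0.0
time_s: 4.1
position: [0.5041, 0.186, 0.1075]
tool_rot: [0.702, 0.712, 0.0, 0.0]
ft_force: [-0.1, -0.8, 1.0]
finger_gap: 0.0563
gripper_force: 0.0
[0.50401255 0.18595252 0.10735864] 0.05624737308034027 [ 0.0426519  -0.71871246  1.07874867]
```

View pics/d1.png

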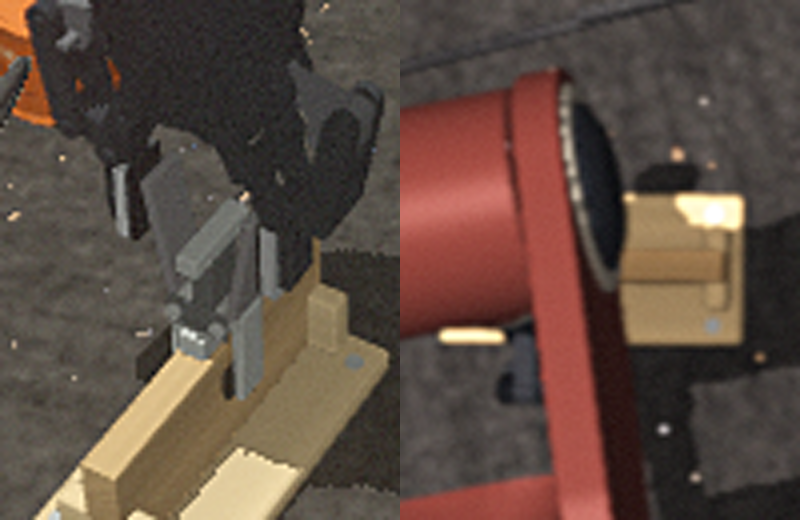

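The fingers straddle the handles, with pads at about (122,200) and (268,260) in the crop, and nothing is touching yet. Next I squeeze.

```bash
H='0 0 0 0 0 0;0 0 0 0 0 0;0 0 0 0 0 0;0 0 0 0 0 0;0 0 0 0 0 0;0 0 0 0 0 0;0 0 0 0 0 0;0 0 0 0 0 0'; python3 -m crank '0 0 0 0 0 0;0 0 0 0 0 0;0 0 0 0 0 0;0 0 0 0 0 0;0 0 0 0 0 0;0 0 0 0 0 0;0 0 0 0 0 0;0 0 0 0 0 0' 43 50; python3 go.py 503.4 186 106 91
```

```text
time_s: 4.87
position: [0.5051, 0.1862, 0.109]
tool_rot: [0.702, 0.712, 0.001, 0.001]
ft_force: [-1.0, -0.1, 5.3]
finger_gap: 0.043
gripper_force: 13.5
shift [-0.2 -1.7  3. ] turn [ 0.15 -0.03 -0.17]
t 4.8667 pos [505.1 186.2 109. ] F [-1.  -0.1  5.3] T [-0.01  0.07  0.01] gap 43.0 grip 13.5
```

```bash
python3 -m crank '0 0 0 0 0 0;0 0 0 0 0 0;0 0 0 0 0 0;0 0 0 0 0 0;0 0 0 0 0 0;0 0 0 0 0 0;0 0 0 0 0 0;0 0 0 0 0 0' 36 50; python3 go.py 503.4 186 106 91
```

```text
time_s: 5.53
position: [0.5057, 0.1863, 0.1104]
tool_rot: [0.702, 0.712, 0.002, 0.001]
ft_force: [-2.5, -1.0, 11.9]
finger_gap: 0.0363
gripper_force: 15.0
shift [-0.3 -2.4  4.4] turn [ 0.22 -0.04 -0.17]
t 5.5333 pos [505.7 186.3 110.4] F [-2.5 -1.  11.9] T [-0.16  0.48  0.01] gap 36.3 grip 15.0
```

```bash
python3 -m crank '0 0 0 0 0 0;0 0 -1 0 0 0;0 0 -2 0 0 0;0 0 -2 0 0 0;0 0 -2 0 0 0;0 0 -2 0 0 0;0 0 -2 0 0 0;0 0 -2 0 0 0' 30 60; python3 go.py 503.4 186 106 91
```

```text
time_s: 6.2
position: [0.5053, 0.1863, 0.1111]
tool_rot: [0.702, 0.712, 0.001, 0.001]
ft_force: [-0.1, 0.1, 7.6]
finger_gap: 0.0303
gripper_force: 19.0
shift [-0.3 -1.9  5.1] turn [ 0.18 -0.04 -0.17]
t 6.2 pos [505.3 186.3 111.1] F [-0.1  0.1  7.6] T [ 0.04 -0.01 -0.03] gap 30.3 grip 19.0
```

```bash
python3 -m crank '0 0 -2 0 0 0;0 0 -6 0 0 0;0 0 -12 0 0 0;0 0 -18 0 0 0;0 0 -26 0 0 0;0 0 -34 0 0 0;0 0 -42 0 0 0;0 0 -50 0 0 0' 29.5 60; python3 -m crank '0 0 -10 0 0 0;0 0 -20 0 0 0;0 0 -30 0 0 0;0 0 -40 0 0 0;0 0 -40 0 0 0;0 0 -40 0 0 0;0 0 -40 0 0 0;0 0 -40 0 0 0'; python3 go.py 533.8 -247.7 200 99.1;python3 - <<'E'
from geo import *
import cv2
g=arm.grab_frame("scene");t=arm.grab_frame("top")
cv2.imwrite("pics/d2.png",np.hstack([cv2.resize(g[180:310,242:342],None,fx=4,fy=4,interpolation=2),cv2.resize(t[180:310,170:270],None,fx=4,fy=4,interpolation=2)]))
E
```

```text
time_s: 6.87
position: [0.5042, 0.186, 0.1604]
tool_rot: [0.702, 0.712, 0.0, 0.0]
ft_force: [0.0, -0.4, -1.6]
finger_gap: 0.0297
gripper_force: 19.8
time_s: 7.53
position: [0.5035, 0.1859, 0.1984]
tool_rot: [0.702, 0.712, -0.001, -0.0]
ft_force: [0.2, -0.7, -0.8]
finger_gap: 0.0301
gripper_force: 19.7
shift [-433.9   24.1   -1.5] turn [-0.1   0.01 -8.27]
t 7.5333 pos [503.5 185.9 198.4] F [ 0.2 -0.7 -0.8] T [-0.01  0.11  0.02] gap 30.1 grip 19.7
```

View pics/d2.png

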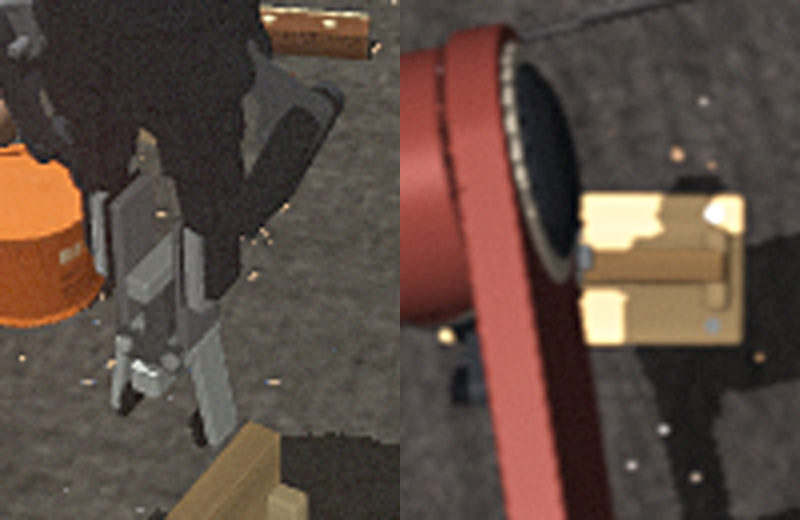

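The clip is held with its jaws open, tips at about (125,405) and (215,440), clear of the batten. Next I carry it high over to the free stretch.

```bash
python3 -m crank '-10 0 -20 0 0 0;-35 2 -36 0 0 -1;-68 4 -36 0 0 -2;-102 6 -36 0 0 -3;-136 8 -36 0 0 -4;-170 10 -36 0 0 -5;-204 12 -36 0 0 -6;-238 14 -36 0 0 -7'; python3 go.py 533.8 -247.7 235 99.1
```

```text
time_s: 8.3
position: [0.5211, -0.0534, 0.2349]
tool_rot: [0.657, 0.754, -0.0, -0.0]
ft_force: [1.3, 0.1, -0.6]
finger_gap: 0.0298
gripper_force: 18.7
shift [-194.2  -14.    -0.2] turn [-0.02 -0.02 -1.22]
t 8.3 pos [521.1 -53.4 234.9] F [ 1.3  0.1 -0.6] T [ 0.01 -0.02  0.05] gap 29.8 grip 18.7
```

```bash
python3 -m crank '-34 -2 0 0 0 0;-68 -5 0 0 0 -1;-102 -7 0 0 0 -1;-136 -10 0 0 0 -1;-165 -12 0 0 0 -1.2;-184 -13 0 0 0 -1.2;-194 -14 0 0 0 -1.2;-194 -14 0 0 0 -1.2'; python3 -m crank '0 0 0 0 0 0;0 0 0 0 0 0;0 0 0 0 0 0;0 0 0 0 0 0;0 0 0 0 0 0;0 0 0 0 0 0;0 0 0 0 0 0;0 0 0 0 0 0' ; python3 go.py 533.8 -247.7 160 99.1
```

```text
time_s: 8.97
position: [0.5336, -0.2475, 0.2346]
tool_rot: [0.65, 0.76, -0.0, -0.001]
ft_force: [0.0, 0.1, -1.8]
finger_gap: 0.0299
gripper_force: 18.7
time_s: 9.63
position: [0.534, -0.2458, 0.2354]
tool_rot: [0.649, 0.761, -0.0, 0.0]
ft_force: [-0.3, 0.2, -1.7]
finger_gap: 0.0302
gripper_force: 18.7
shift [-1.9 -0.5 75.4] turn [ 0.    0.   -0.06]
t 9.6333 pos [ 534.  -245.8  235.4] F [-0.3  0.2 -1.7] T [ 0.   -0.01  0.04] gap 30.2 grip 18.7
```

```bash
python3 -m crank '0 0 15 0 0 0;0 0 30 0 0 0;0 0 45 0 0 0;0 0 60 0 0 0;0 0 72 0 0 0;0 0 80 0 0 0;0 0 83 0 0 0;0 0 83 0 0 0'; python3 go.py 533.8 -247.7 115 99.1;python3 - <<'E'
from geo import *
import cv2
g=arm.grab_frame("scene")
cv2.imwrite("pics/d3.png",cv2.resize(g[115:245,310:450],None,fx=5,fy=4.6,interpolation=2) if 0 else cv2.resize(g[125:245,310:450],None,fx=5,fy=5,interpolation=2))
E
```

```text
time_s: 10.3
position: [0.5336, -0.2457, 0.1515]
tool_rot: [0.649, 0.761, -0.0, -0.001]
ft_force: [-0.4, -0.4, -0.9]
finger_gap: 0.03
gripper_force: 18.7
shift [-2.  -0.1 36.5] turn [-0.06 -0.05 -0.07]
t 10.3 pos [ 533.6 -245.7  151.5] F [-0.4 -0.4 -0.9] T [-0.06  0.04  0.01] gap 30.0 grip 18.7
```

View pics/d3.png

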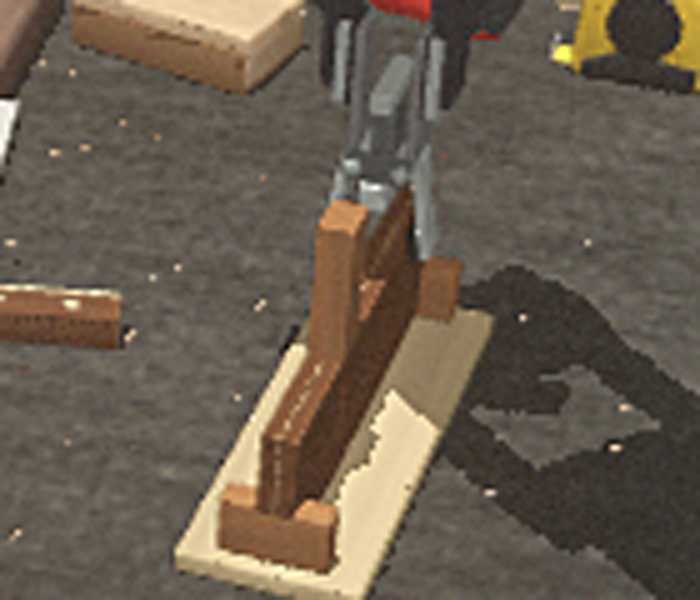

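The clip is above the laths, behind the upright at (340,280), with its depth stop at about (375,190) and the right jaw at (425,220). I'll lower it in stages, watching the forces.

```bash
python3 -m crank '0 0 3 0 0 0;0 0 6 0 0 0;0 0 9 0 0 0;0 0 12 0 0 0;0 0 15 0 0 0;0 0 18 0 0 0;0 0 20 0 0 0;0 0 20 0 0 0'; python3 go.py 533.8 -247.7 115 99.1; python3 -m crank '0 0 2 0 0 0;0 0 4 0 0 0;0 0 6 0 0 0;0 0 8 0 0 0;0 0 10 0 0 0;0 0 11 0 0 0;0 0 11 0 0 0;0 0 11 0 0 0';python3 go.py 533.8 -247.7 115 99.1
```

```text
time_s: 11.02
position: [0.5336, -0.2457, 0.1315]
tool_rot: [0.649, 0.761, -0.0, -0.001]
ft_force: [-0.3, -0.6, -1.7]
finger_gap: 0.0298
gripper_force: 18.7
shift [-2.  -0.1 16.5] turn [-0.05 -0.05 -0.07]
t 11.0167 pos [ 533.6 -245.7  131.5] F [-0.3 -0.6 -1.7] T [ 0.02 -0.   -0.03] gap 29.8 grip 18.7
time_s: 11.68
position: [0.534, -0.2459, 0.1212]
tool_rot: [0.649, 0.761, -0.0, -0.0]
ft_force: [0.3, 0.0, -1.6]
finger_gap: 0.0299
gripper_force: 18.7
shift [-1.7 -0.4  6.2] turn [-0.01 -0.   -0.07]
t 11.6833 pos [ 534.  -245.9  121.2] F [ 0.3  0.  -1.6] T [ 0.02 -0.05 -0.01] gap 29.9 grip 18.7
```

Free so far; no lateral rubbing. I'll feel for the depth stop next.

```bash
python3 -m crank '0 0 .5 0 0 0;0 0 1 0 0 0;0 0 1.5 0 0 0;0 0 2 0 0 0;0 0 2.5 0 0 0;0 0 3 0 0 0;0 0 3.5 0 0 0;0 0 3.5 0 0 0'; python3 go.py 533.8 -247.7 115 99.1; python3 -m crank '0 0 .5 0 0 0;0 0 .8 0 0 0;0 0 1.1 0 0 0;0 0 1.4 0 0 0;0 0 1.7 0 0 0;0 0 2 0 0 0;0 0 2 0 0 0;0 0 2 0 0 0';python3 go.py 533.8 -247.7 115 99.1
```

```text
time_s: 12.35
position: [0.5339, -0.2459, 0.1176]
tool_rot: [0.649, 0.761, -0.0, -0.0]
ft_force: [-0.8, -0.1, -1.4]
finger_gap: 0.0302
gripper_force: 18.7
shift [-1.8 -0.4  2.6] turn [-0.01 -0.01 -0.07]
t 12.35 pos [ 533.9 -245.9  117.6] F [-0.8 -0.1 -1.4] T [-0.   -0.    0.01] gap 30.2 grip 18.7
time_s: 13.02
position: [0.534, -0.246, 0.1164]
tool_rot: [0.649, 0.761, -0.0, 0.0]
ft_force: [-2.7, 0.2, 3.8]
finger_gap: 0.0302
gripper_force: 19.4
shift [-1.7 -0.5  1.4] turn [-0.    0.01 -0.07]
t 13.0167 pos [ 534.  -246.   116.4] F [-2.7  0.2  3.8] T [0.25 0.4  0.01] gap 30.2 grip 19.4
```

```bash
python3 -m crank '1 0 0 0 0 0;2.5 -.3 0 0 0 0;4 -.6 0 0 0 0;5.5 -.8 0 0 0 0;7 -1 0 0 0 0;8.5 -1 0 0 0 0;10 -1 0 0 0 0;10 -1 0 0 0 0'; python3 go.py 527.7 -209 116 99.1
```

```text
time_s: 13.68
position: [0.5318, -0.2363, 0.1164]
tool_rot: [0.649, 0.761, -0.0, 0.001]
ft_force: [0.2, -3.2, 3.5]
finger_gap: 0.0299
gripper_force: 19.0
shift [27.6  0.3  0.3] turn [ 0.04  0.06 -0.06]
t 13.6833 pos [ 531.8 -236.3  116.4] F [ 0.2 -3.2  3.5] T [-0.42 -0.01 -0.01] gap 29.9 grip 19.0
```

```bash
python3 -m crank '2 0 -.2 0 0 0;4 0 -.3 0 0 0;6.5 0 -.3 0 0 0;9 0 -.3 0 0 0;11.5 0 -.3 0 0 0;14 0 -.3 0 0 0;16.5 0 -.3 0 0 0;18 0 -.3 0 0 0'; python3 go.py 527.7 -209 116 99.1
```

```text
time_s: 14.35
position: [0.5287, -0.2183, 0.1164]
tool_rot: [0.649, 0.761, -0.0, 0.0]
ft_force: [-0.0, -2.4, 4.4]
finger_gap: 0.0297
gripper_force: 18.2
shift [9.3 0.4 0.4] turn [ 0.02  0.03 -0.06]
t 14.35 pos [ 528.7 -218.3  116.4] F [-0.  -2.4  4.4] T [-0.33 -0.08 -0.06] gap 29.7 grip 18.2
```

```bash
python3 -m crank '.6 0 0 0 0 0;1.2 0 0 0 0 0;1.8 0 0 0 0 0;2.4 0 0 0 0 0;3 0 0 0 0 0;3.6 0 0 0 0 0;4.2 0 0 0 0 0;4.8 0 0 0 0 0'; python3 go.py 527.7 -209 116 99.1;
```

```text
time_s: 15.02
position: [0.528, -0.2138, 0.1164]
tool_rot: [0.649, 0.761, -0.0, 0.0]
ft_force: [0.5, -4.9, 5.0]
finger_gap: 0.0302
gripper_force: 18.3
shift [4.8 0.4 0.4] turn [ 0.03  0.03 -0.08]
t 15.0167 pos [ 528.  -213.8  116.4] F [ 0.5 -4.9  5. ] T [-0.75 -0.17 -0.03] gap 30.2 grip 18.3
```

```bash
python3 -m crank '.2 0 0 0 0 0;.4 0 0 0 0 0;.6 0 0 0 0 0;.8 0 0 0 0 0;1 0 0 0 0 0;1.2 0 0 0 0 0;1.2 0 0 0 0 0;1.2 0 0 0 0 0'; python3 go.py 527.7 -209 116 99.1;
```

```text
time_s: 15.68
position: [0.5279, -0.2126, 0.1164]
tool_rot: [0.649, 0.761, 0.0, 0.0]
ft_force: [0.8, -3.6, 5.7]
finger_gap: 0.0302
gripper_force: 18.3
shift [3.6 0.4 0.4] turn [ 0.02  0.02 -0.07]
t 15.6833 pos [ 527.9 -212.6  116.4] F [ 0.8 -3.6  5.7] T [-0.61 -0.11  0.  ] gap 30.2 grip 18.3
```

Still sliding freely: 1.2 mm was commanded and 1.2 mm was moved.

```bash
python3 -m crank '.3 0 0 0 0 0;.6 0 -.1 0 0 0;.9 0 -.2 0 0 0;1.2 0 -.3 0 0 0;1.5 0 -.3 0 0 0;1.8 0 -.3 0 0 0;2 0 -.3 0 0 0;2 0 -.3 0 0 0'; python3 go.py 527.7 -209 116 99.1;
```

```text
time_s: 16.35
position: [0.5274, -0.2109, 0.1164]
tool_rot: [0.649, 0.761, -0.0, 0.0]
ft_force: [0.5, -5.4, 3.5]
finger_gap: 0.0302
gripper_force: 18.2
shift [1.8 0.6 0.4] turn [ 0.01  0.05 -0.08]
t 16.35 pos [ 527.4 -210.9  116.4] F [ 0.5 -5.4  3.5] T [-0.87 -0.23 -0.01] gap 30.2 grip 18.2
```

```bash
python3 -m crank '.2 0 0 0 0 0;.4 0 0 0 0 0;.6 0 0 0 0 0;.8 0 0 0 0 0;.8 0 0 0 0 0;.8 0 0 0 0 0;.8 0 0 0 0 0;.8 0 0 0 0 0'; python3 go.py 527.7 -209 116 99.1;
```

```text
time_s: 17.02
position: [0.5274, -0.2108, 0.1164]
tool_rot: [0.649, 0.76, -0.001, 0.001]
ft_force: [1.6, -7.6, 2.7]
finger_gap: 0.03
gripper_force: 18.1
shift [1.8 0.5 0.4] turn [ 0.02  0.14 -0.08]
t 17.0167 pos [ 527.4 -210.8  116.4] F [ 1.6 -7.6  2.7] T [-1.17 -0.25  0.  ] gap 30.0 grip 18.1
```

Contact: 0.8 mm was commanded, the tool did not move, and the push rose to about 7.6 N. Next I release gradually and follow the fingers down.

```bash
python3 -m crank '.2 0 0.1 0 0 0;.3 0 .2 0 0 0;.3 0 .3 0 0 0;.3 0 .4 0 0 0;.3 0 .5 0 0 0;.3 0 .5 0 0 0;.3 0 .5 0 0 0;.3 0 .5 0 0 0' 32.5; python3 go.py 527.4 -210.8 116 99.1;
```

```text
time_s: 17.68
position: [0.5275, -0.2106, 0.1161]
tool_rot: [0.649, 0.76, -0.001, 0.001]
ft_force: [1.1, -8.9, 2.6]
finger_gap: 0.0327
gripper_force: 15.3
shift [-0.2 -0.1  0.1] turn [ 0.04  0.14 -0.09]
t 17.6833 pos [ 527.5 -210.6  116.1] F [ 1.1 -8.9  2.6] T [-1.08 -0.28 -0.01] gap 32.7 grip 15.3
```

```bash
python3 -m crank '-.2 0 0.1 0 0 0;-.2 0 .2 0 0 0;-.2 0 .4 0 0 0;-.2 0 .6 0 0 0;-.2 0 .7 0 0 0;-.2 0 .7 0 0 0;-.2 0 .7 0 0 0;-.2 0 .7 0 0 0' 35.5; python3 go.py 527.4 -210.8 116 99.1;
```

```text
time_s: 18.35
position: [0.5275, -0.2105, 0.1157]
tool_rot: [0.649, 0.761, -0.0, 0.001]
ft_force: [0.3, -6.9, 4.4]
finger_gap: 0.0357
gripper_force: 14.7
shift [-0.3 -0.2 -0.3] turn [ 0.03  0.11 -0.08]
t 18.35 pos [ 527.5 -210.5  115.7] F [ 0.3 -6.9  4.4] T [-0.92 -0.18 -0.  ] gap 35.7 grip 14.7
```

```bash
python3 -m crank '0 0 0.1 0 0 0;0 0 .2 0 0 0;0 0 .3 0 0 0;0 0 .5 0 0 0;0 0 .6 0 0 0;0 0 .6 0 0 0;0 0 .6 0 0 0;0 0 .6 0 0 0' 38.5; python3 go.py 527.4 -210.8 116 99.1;
```

```text
time_s: 19.02
position: [0.5275, -0.2103, 0.1152]
tool_rot: [0.649, 0.761, -0.0, 0.001]
ft_force: [1.0, -5.2, 5.2]
finger_gap: 0.0388
gripper_force: 14.3
shift [-0.4 -0.1 -0.8] turn [ 0.03  0.09 -0.08]
t 19.0167 pos [ 527.5 -210.3  115.2] F [ 1.  -5.2  5.2] T [-0.8  -0.11 -0.01] gap 38.8 grip 14.3
```

```bash
python3 -m crank '.2 0 0.1 0 0 0;.4 0 .2 0 0 0;.5 0 .3 0 0 0;.5 0 .5 0 0 0;.5 0 .6 0 0 0;.5 0 .6 0 0 0;.5 0 .6 0 0 0;.5 0 .6 0 0 0' 41.5; python3 go.py 527.4 -210.8 116 99.1;
```

```text
time_s: 19.68
position: [0.5274, -0.2101, 0.1146]
tool_rot: [0.649, 0.76, -0.001, 0.001]
ft_force: [1.4, -5.9, 5.5]
finger_gap: 0.0417
gripper_force: 13.7
shift [-0.7 -0.1 -1.4] turn [ 0.03  0.12 -0.08]
t 19.6833 pos [ 527.4 -210.1  114.6] F [ 1.4 -5.9  5.5] T [-1.   -0.14 -0.  ] gap 41.7 grip 13.7
```

```bash
python3 -m crank '.1 0 0.1 0 0 0;.2 0 .2 0 0 0;.2 0 .3 0 0 0;.2 0 .4 0 0 0;.2 0 .4 0 0 0;.2 0 .4 0 0 0;.2 0 .4 0 0 0;.2 0 .4 0 0 0' 44; python3 go.py 527.4 -210.8 116 99.1;
```

```text
time_s: 20.35
position: [0.5273, -0.2099, 0.1141]
tool_rot: [0.649, 0.76, -0.001, 0.001]
ft_force: [1.6, -7.0, 4.9]
finger_gap: 0.0445
gripper_force: 13.3
shift [-0.9 -0.1 -1.9] turn [ 0.02  0.12 -0.08]
t 20.35 pos [ 527.3 -209.9  114.1] F [ 1.6 -7.   4.9] T [-0.98 -0.08 -0.04] gap 44.5 grip 13.3
```

```bash
python3 -m crank '0 0 0.1 0 0 0;0 0 .2 0 0 0;0 0 .3 0 0 0;0 0 .4 0 0 0;0 0 .4 0 0 0;0 0 .4 0 0 0;0 0 .4 0 0 0;0 0 .4 0 0 0' 46; python3 go.py 527.4 -210.8 116 99.1;
```

```text
time_s: 21.02
position: [0.5274, -0.2097, 0.1136]
tool_rot: [0.649, 0.761, -0.0, 0.001]
ft_force: [0.7, -5.9, 4.7]
finger_gap: 0.0457
gripper_force: 13.0
shift [-1.  -0.1 -2.4] turn [ 0.03  0.1  -0.08]
t 21.0167 pos [ 527.4 -209.7  113.6] F [ 0.7 -5.9  4.7] T [-0.92 -0.16  0.01] gap 45.7 grip 13.0
```

```bash
python3 -m crank '0 0 0.1 0 0 0;0 0 .2 0 0 0;0 0 .3 0 0 0;0 0 .4 0 0 0;0 0 .4 0 0 0;0 0 .4 0 0 0;0 0 .4 0 0 0;0 0 .4 0 0 0' 48; python3 go.py 527.4 -210.8 116 99.1; python3 - <<'E'
from geo import *
import cv2
g=arm.grab_frame("scene")
cv2.imwrite("pics/d4.png",cv2.resize(g[135:235,340:440],None,fx=6,fy=6,interpolation=2))
E
```

```text
time_s: 21.68
position: [0.5273, -0.2096, 0.1131]
tool_rot: [0.649, 0.761, -0.0, 0.001]
ft_force: [1.1, -5.5, 4.2]
finger_gap: 0.0479
gripper_force: 12.2
shift [-1.3 -0.1 -2.9] turn [ 0.02  0.07 -0.08]
t 21.6833 pos [ 527.3 -209.6  113.1] F [ 1.1 -5.5  4.2] T [-0.8  -0.17  0.06] gap 47.9 grip 12.2
```

View pics/d4.png

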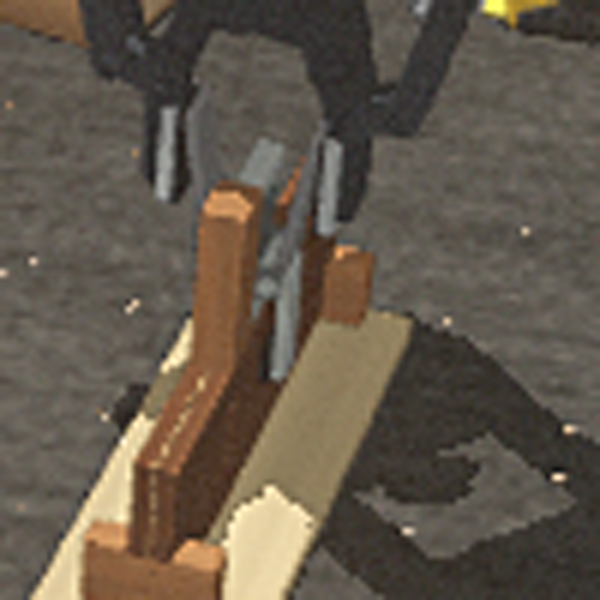

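The clip sits on the laths against the upright (crop about (230,280)). Its right jaw is flush on the lath at (287,330), and the pads are still near the handle tops. I keep opening.

```bash
python3 -m crank '0 0 0.1 0 0 0;0 0 .2 0 0 0;0 0 .3 0 0 0;0 0 .4 0 0 0;0 0 .4 0 0 0;0 0 .4 0 0 0;0 0 .4 0 0 0;0 0 .4 0 0 0' 50; python3 go.py 527.4 -210.8 116 99.1; python3 -m crank '0 0 0.1 0 0 0;0 0 .2 0 0 0;0 0 .3 0 0 0;0 0 .4 0 0 0;0 0 .4 0 0 0;0 0 .4 0 0 0;0 0 .4 0 0 0;0 0 .4 0 0 0' 52; python3 go.py 527.4 -210.8 116 99.1
```

```text
time_s: 22.4
position: [0.5271, -0.209, 0.1125]
tool_rot: [0.649, 0.761, -0.0, 0.0]
ft_force: [1.6, -4.4, 4.8]
finger_gap: 0.0502
gripper_force: 4.4
shift [-1.9 -0.  -3.5] turn [ 0.    0.   -0.07]
t 22.4 pos [ 527.1 -209.   112.5] F [ 1.6 -4.4  4.8] T [-0.57 -0.05  0.01] gap 50.2 grip 4.4
time_s: 23.07
position: [0.527, -0.2089, 0.1119]
tool_rot: [0.649, 0.761, 0.0, -0.0]
ft_force: [-0.6, 0.4, 1.1]
finger_gap: 0.0521
gripper_force: 0.0
shift [-2.   0.  -4.1] turn [-0.01 -0.01 -0.07]
t 23.0667 pos [ 527.  -208.9  111.9] F [-0.6  0.4  1.1] T [0.02 0.   0.02] gap 52.1 grip 0.0
```

Released cleanly. I open wide and retreat straight up, then look.

```bash
python3 -m crank '0 0 0 0 0 0;0 0 0 0 0 0;0 0 0 0 0 0;0 0 0 0 0 0;0 0 0 0 0 0;0 0 0 0 0 0;0 0 0 0 0 0;0 0 0 0 0 0' 84; python3 -m crank '0 0 -5 0 0 0;0 0 -15 0 0 0;0 0 -30 0 0 0;0 0 -50 0 0 0;0 0 -70 0 0 0;0 0 -90 0 0 0;0 0 -110 0 0 0;0 0 -130 0 0 0'; python3 -m crank '-30 0 0 0 0 0;-60 0 0 0 0 0;-95 0 0 0 0 0;-130 0 0 0 0 0;-165 0 0 0 0 0;-200 0 0 0 0 0;-235 0 0 0 0 0;-270 0 0 0 0 0'; python3 - <<'E'
from geo import *
import cv2
g=arm.grab_frame("scene");t=arm.grab_frame("top");cv2.imwrite("pics/e_s.png",g);cv2.imwrite("pics/e_t.png",t)
cv2.imwrite("pics/d5.png",np.hstack([cv2.resize(g[145:245,340:420],None,fx=5,fy=5,interpolation=2),cv2.resize(t[190:290,370:450],None,fx=5,fy=5,interpolation=2)]))
E
```

```text
time_s: 23.73
position: [0.5271, -0.2089, 0.112]
tool_rot: [0.649, 0.761, 0.0, -0.0]
ft_force: [-0.7, 0.2, 0.1]
finger_gap: 0.0842
gripper_force: 0.0
time_s: 24.4
position: [0.5272, -0.209, 0.2443]
tool_rot: [0.649, 0.761, 0.0, 0.001]
ft_force: [0.5, -0.3, 0.9]
finger_gap: 0.0841
gripper_force: 0.0
time_s: 25.07
position: [0.5696, -0.4774, 0.2433]
tool_rot: [0.649, 0.761, -0.0, 0.001]
ft_force: [-0.1, 0.2, -0.6]
finger_gap: 0.0838
gripper_force: 0.0
```

View pics/d5.png

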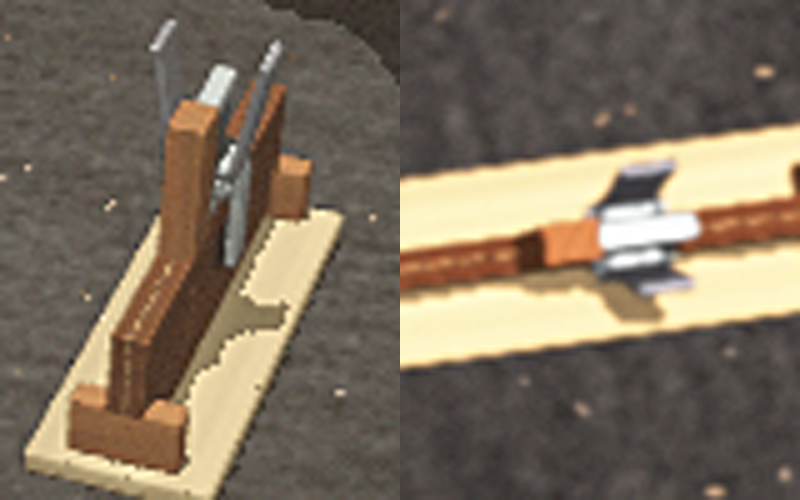

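The final picture shows the clip gripping the laths upright, with the white bar (600–698, about 228) butting the upright at x≈600. The handles are at about (645,170) and (665,284). Next I check yaw, pitch and height numerically from the saved frames.

```bash
python3 - <<'E'
from geo import *
import cv2
def pca(m,off):
    v,u=np.nonzero(m);P=np.c_[u,v].astype(float)+off;c=P.mean(0);d=np.linalg.svd(P-c,full_matrices=False)[2][0];return c,np.degrees(np.arctan2(d[1],d[0])),len(P)
for f,(x0,y0,x1,y1) in(("top0",(195,230,235,262)),("e_t",(484//1-0,0,0,0))):
    if f=="e_t": x0,y0,x1,y1=480-0,0,0,0; x0,y0,x1,y1=405,220,445,255
    im=cv2.imread(f"pics/{f}.png")[y0:y1,x0:x1].astype(int)
    m=((im.min(2)>215)&(np.ptp(im,axis=2)<22)).astype(np.uint8)
    n,l,s,_=cv2.connectedComponentsWithStats(m,connectivity=4);k=1+s[1:,4].argmax()
    print(f,pca(l==k,(x0,y0)),s[k])
    print(np.array2string(cv2.imread(f"pics/{f}.png")[y0:y1,x0:x1].min(2)[4:28,:36],max_line_width=250))
# expected bar-top centre at fully down, touching: local y from upright
g=[.5283,-.2131,.159]
for ly in(.002,.004,.006): 
  for b in("top","scene"): print(ly,b,np.round(proj(b,w(g,[[0,ly+.019,.13],[0,ly-.019,.13],[0,ly,.13]])),1).tolist())
E
```

```text
top0 (array([211.9, 243.4]), np.float64(-2.761559707206001), 120) [  7  10  20   7 120]
[[212 212 212 214 213 213 212 214 215 206 170 110  64  54  56  56  59  56  61  59  54  59 113 170 203 212 213 212 212 211 210 209 211 211 209 212]
 [216 215 215 215 214 217 215 216 216 214 202 154  95  65  56  61  62  61  61  66  57  53  67 118 185 213 219 214 213 215 214 215 215 214 216 215]
 [218 215 218 217 218 218 219 217 216 218 217 194 144  89  61  62  61  65  66  63  64  56  50  80 159 209 223 219 220 217 219 217 220 219 218 220]
 [216 215 214 214 215 215 215 215 215 217 219 213 178 116  64  57  58  56  57  56  56  57  47  58 107 168 199 209 218 218 219 217 219 219 220 221]
 [212 213 211 212 211 211 209 209 210 213 214 215 183 116  76  77  86  83  83  84  82  82  80  73  74  98 144 182 211 215 215 207 197 196 196 197]
 [210 210 210 210 208 210 211 209 209 209 210 202 186 144 150 195 212 214 213 207 209 208 207 196 150 111 137 171 191 191 188 159 128 122 124 122]
 [209 211 208 210 208 206 209 207 207 207 206 197 186 172 218 255 255 255 255 255 255 255 255 255 235 160 148 164 149 123 116 103 
[... 5807 characters left out ...]
 193 196 195 196 197 193 195 195 195 193 195]
 [100  97  96  93  84  79  76  81  73  70  68  70  80 103 122 129 136 142 161 175 183 183 185 202 200 195 195 195 191 192 193 193 195 192 196 192]
 [131 116  98  93  92  88  92  91  89  88  70  68  95 147 183 194 197 203 200 200 193 186 181 181 190 195 191 193 192 194 193 193 195 195 198 193]]
0.002 top [[410.0, 237.0], [429.6, 234.2], [419.8, 235.6]]
0.002 scene [[380.3, 168.0], [385.5, 158.9], [382.9, 163.4]]
0.004 top [[409.0, 237.1], [428.5, 234.4], [418.8, 235.7]]
0.004 scene [[380.0, 168.5], [385.2, 159.4], [382.6, 163.9]]
0.006 top [[408.0, 237.2], [427.5, 234.5], [417.7, 235.9]]
0.006 scene [[379.7, 169.0], [385.0, 159.8], [382.4, 164.3]]
```

The bar lies at 409.6–429.4 px with a slope of about 8°. That matches the model for a clip that is fully down, square and touching the upright, so I hand in.

```bash
python3 -c "
from workcell import arm
print(arm.sign_off())"
```

```text
the job is handed in; nothing more can be done
None
```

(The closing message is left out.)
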